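# Tip the round soap into the olive dish

### The arm

A 7-joint arm with a two-finger parallel gripper is mounted at the origin on the work surface. World frame = base frame: x ahead of the robot, y to its left, z up, the work surface at z = 0. Lengths are in m, angles in rad, forces in N, time in s.
With the tool pointing down it reaches from about 0.425 to 1.025 m from the base axis. Payload 3.6 kg.
Tool frame: the origin (TCP) lies on the centre line of the jaws, within the pads' length; the fingertips stand 22 mm ahead of it and the grasp point (between the pads) lies 3 mm ahead of it; z points along the fingers, x is the direction in which the jaws open and shut, and the axes are right-handed (so a half turn about z gives the same grasp; the last joint's range is limited). The gripper opens to 85 mm and grips with 20 to 120 N. Pads are 22 mm wide; open, the fingers measure 114 mm over their backs; the gripper's body (76 mm by 85 mm) begins 54 mm behind the grasp point. The pads swing forward as they close: fully open they stand 13 mm farther back than shut.
Start: joints at [-1.423, 0.591, 0.048, 1.609, -0.033, 0.943, -0.034], TCP at [0.174, 0.704, 0.253] pointing down, gripper open.
Joint ranges: [-2.69, 2.69], [-0.47, 2.24], [-1.27, 1.36], [0.19, 2.51], [-1.53, 4.68], [0.08, 2.07], [-3.09, 3.09]. Speed limits (rad/s): [2.57, 2.57, 3.14, 3.14, 3.14, 3.14, 3.14].

### API

Orientations are given as a 3x3 rotation matrix whose columns are the frame's x, y, z axes.
In Python, from rig import * gives the robot as it stands.
- The arm moves only by the tool step_arm, never from a script. Its argument "deltas" is a list of rows, each a list of 3 entries, a list of its own where there are three numbers: the opening, from 0 (shut) to 1 (fully open), then the shift along the tool's x, y, z in mm, then the turn, a rotation vector about the tool's x, y, z in degrees. In form: [[jaw, [tx, ty, tz], [ax, ay, az]], ...]. A call has 1 to 10 rows; each row is the pose to reach, as a shift and turn from the pose commanded when the call began, along the tool's axes at that moment; what a row does not reach only later rows make up. A row lasts 1/8 s, in which the tool goes at most 62.5 mm and 10.7 degrees, less where a joint would pass 70% of its speed; a pose out of reach is approached as far as the arm can. A call with a gripper value outside its range is refused whole. The fingers move at their own pace and stop on an object; "squeeze" is the grip in N (left out, the last holds). Time passes only in rows, so rows that repeat a pose let the fingers close. It gives the time, the measured TCP pose, the force and the opening at its end, in the units of the state.
- observe(): the state, without advancing time (a new reading comes with each control period).
- grab_frame(name): name is "scene" or "top" or "wrist"; returns (picture, depth): 480x640x3 uint8, red, green, blue; 480x640 float32, m along the optical axis (not along the pixel's ray), 0 where there is no reading.
- camera_params(name): a dict with "fx", "fy", "cx", "cy" (pixels), "dist_coeffs" ([k1, k2, p1, p2, k3] as OpenCV has them; the pictures are not rectified), "origin" and "attitude" of the camera in the world; the wrist camera has in their place "T_tool_cam" (4x4, takes a point from camera to tool coordinates, whose origin is the TCP and whose axes are the tool frame's). Camera axes: x right, y down, z forward; pixel columns grow to the right and rows downward; lengths in m; the calibration is good to about 2 mm. A picture is of the moment at which its call begins: read the wrist's pose just before it. camera_params takes no time and is no camera call.
- finish_job(): hands the job in, once; it reports no verdict.
Trained networks look in the newest picture that a camera, given by its name, has taken for a name from the list of things; names that differ only in an ending like _2 or _b are one class to them, and where a whole thing is asked for, a point or a joint stands for the part that bears it (a point fixed in the world has none). Each returns a list of dicts, best first, with "p" (0 to 1); they miss things now and then, are a little off and sometimes report something else, mostly with a low value. They report only what shows in the picture. A call takes as long as a camera call. They do not tell look-alikes from the thing itself.
- recognise(target, camera): "point" ([x, y, z] in m, in world coordinates, good to about 4 mm: the middle of the surface that is visible of it).
- cut_out(target, camera): "mask" (480x640 bool, what is visible of it).
- tip_of(target, camera): "point" ([x, y, z] in m, in world coordinates, good to about 4 mm: a listed point, or the origin of a listed thing).
The state is a dict: "clock": time; "joints": joint angles; "qd": joint speeds; "tau": joint torques, N m; "tcp_pos": TCP position; "eef_rot": TCP orientation; "ft_force": force on the tool from outside, world axes, zero at the start; "wrist_torque": the same for the moment, N m; "finger_gap": finger opening in m.
Only numpy, scipy, OpenCV 4.12 (cv2) and the standard library are available. Lean on these libraries where they do the work, as an engineer would, in place of code of your own. Each camera call takes 0.05 s, during which the arm holds its last target.

### The job

Two identical spring-loaded tipping cups stand on the windowsill. Press down the black bar of the one that holds the round soap, past its latch and far enough that the soap rolls out into the green glass dish in front of it, then let go so that the cup swings fully back to rest. Leave the empty tipping cup alone.

Things in the scene. Friction and masses are not known exactly. Their poses are not given: they have to be found in the camera images.
- soap_cup (a joint): tilt (rad) of the white tipping cup with the soap: 0 = at rest, leaning back 30 deg, open front raised; grows to 1.2 (end stop) as its bar is pushed down. A spring returns it to 0 when let go. A click latch resists from 0 to 0.34: about 8 N at the bar to pass, then 4 to 8 N. Its floor is level at 0.52, beyond that the soap rolls out; 0.9 to 1.15 dumps it briskly. The stand is fixed
- soap_cup_press (a point): centre of that cup's press bar, black, round, 18 mm thick, 46 mm long, 157 mm above the sill at rest. At rest x is level, from the cup's open front to its back, y along the bar away from the cup, z up. Cup and posts end 33 mm to -y. Pivot 51 mm to +x, 32 mm below. Pressed, it sinks 65 mm by 1.15 rad, going 9 mm to -x and back: push straight down, aimed 4 mm to -x
- soap_center (a point): centre of the round soap, a cream ball 40 mm in diameter, 38 g, loose, lying against the back wall of its cup at the start
- dish: green glass olive dish, a loose round bowl, 130 mm across its rim, 45 mm high, walls 4 mm; origin at the centre of its underside, z up. It stands on the sill in front of the soap's cup, where the soap falls
- spare_cup (a joint): tilt of the other tipping cup, the same in shape and size but empty and with no dish in front of it; 0 = at rest. Not to be pressed
Not all that is in view belongs to the job. Several things look just like the dish: the one meant starts farthest from the robot's base.

How it is judged:
On the way, in this order (a step that is already met when the one before it is completed fails the run):
1. the soap's cup is pushed past its latch (value of joint soap_cup above 0.4 rad), for 0.05 s.
2. the soap has rolled into the dish (horizontal distance between soap_center and dish below 0.055 m and z of soap_center in the frame of dish below 0.055 m), for 0.1 s.
At the end, for the whole second after the job is handed in: The soap's cup is back at rest (within 0.1 rad of its stop), the soap lies in the dish (its centre within 55 mm of the dish's axis and less than 55 mm above its underside), and the dish stands on the sill, upright within 10 degrees (all of step 2 and value of joint soap_cup below 0.1 rad and angle between dish's own z axis and vertical below 0.17 rad and height (world z) of dish below 0.015 m); the robot touches nothing.
It fails at once if the empty tipping cup is tipped (value of joint spare_cup above 0.2 rad).
It also fails if it takes over 35 s, if anything falls off the work surface, if the arm or the gripper's body presses on something with over 40 N, if the wrist force passes 120 N, or if a joint passes its speed limit or range.

## Working session

There is one attempt and no reset: what is moved stays moved. The work goes in short steps, Python scripts to look and compute and a tool call to move; the robot and the scene stay as the last step left them, time stands still between calls to the robot, and variables do not carry over. Pictures are saved under pics/ and viewed, and the job is handed in when it is done.

Besides the shell and the picture viewer there is one more tool, called after "Request:" by a JSON object that holds its "method" and its "body", one argument or row to a line. step_arm: Moves the arm, as the interface text tells. Its arguments: {"type":"object","properties":{"deltas":{"type":"array"},"squeeze":{"type":"number"}},"required":["deltas"]}

```bash
mkdir -p pics; cat > h.py <<'E'
from rig import *
import numpy as np, cv2
E
python3 - <<'E'
from h import *
s=observe();print(s['clock'],s['tcp_pos'],s['eef_rot'],s['ft_force'],s['finger_gap'])
for c in ['scene','top']:
    im,d=grab_frame(c);cv2.imwrite(f'pics/{c}0.png',im[:,:,::-1])
    np.save(f'{c}_d.npy',d);np.save(f'{c}_i.npy',im)
    print(c,camera_params(c)['origin'])
    for t in ['soap_cup_press','soap_center','dish']:
        for r in tip_of(t,c): print(t,np.round(r['point'],3),round(r['p'],2))
E
```

```text
0.0 [0.17339384 0.7031438  0.25212426] [[ 2.39381180e-01  9.70925577e-01 -4.17144590e-04]
 [ 9.70922973e-01 -2.39381506e-01 -2.25291872e-03]
 [-2.28727311e-03  1.34291076e-04 -9.99997375e-01]] [ 1.13338126 -0.00130004  0.49643992] 0.08563512352842985
scene [ 1.23627371 -0.43633126  0.91107605]
soap_cup_press [ 0.521 -0.189  0.156] 0.72
soap_center [ 0.611 -0.238  0.126] 0.7
dish [ 0.303 -0.395 -0.001] 0.92
dish [ 0.505 -0.278  0.   ] 0.91
dish [ 0.332 -0.159  0.001] 0.6
top [ 0.30144244 -0.05411896  1.09518058]
soap_cup_press [ 0.522 -0.195  0.16 ] 0.69
soap_center [ 0.608 -0.242  0.121] 0.59
dish [ 0.503 -0.278  0.002] 0.78
dish [ 0.303 -0.399  0.   ] 0.69
dish [ 0.328 -0.157 -0.002] 0.64
```

View pics/scene0.png

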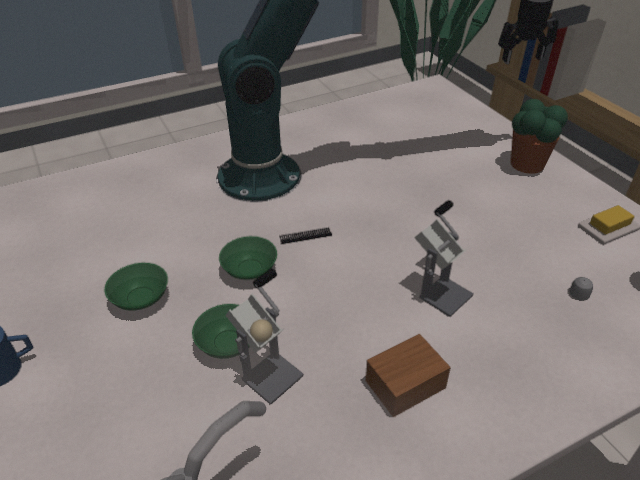

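View pics/top0.png

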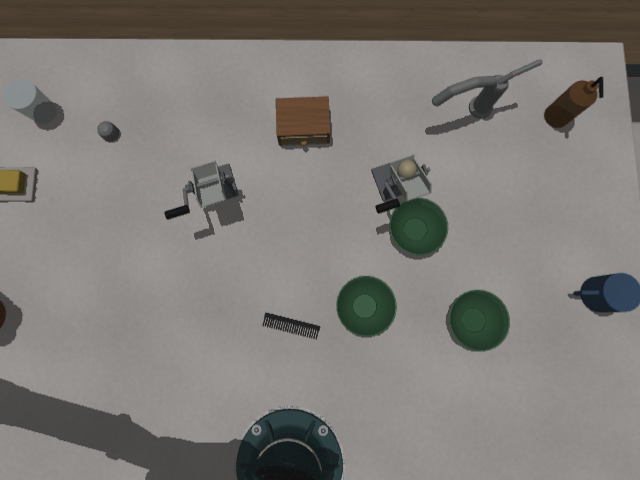

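```bash
cat >> h.py <<'E'
def cloud(c,d,m,sub=None):
    p=camera_params(c);K=np.array([[p['fx'],0,p['cx']],[0,p['fy'],p['cy']],[0,0,1]])
    v,u=np.nonzero(m&(d>0));z=d[v,u]
    n=cv2.undistortPoints(np.stack([u,v],1).astype(np.float64)[:,None],K,np.array(p['dist_coeffs']))[:,0]
    P=np.c_[n*z[:,None],z]
    return P@np.array(p['attitude']).T+np.array(p['origin']),u,v
E
python3 - <<'E'
from h import *
print(camera_params('top')['fx'])
for c in ['scene','top']:
    i=np.load(f'{c}_i.npy');d=np.load(f'{c}_d.npy')
    P,u,v=cloud(c,d,np.ones(d.shape,bool))
    m=(P[:,2]>.12)&(P[:,2]<.2)&(abs(P[:,0]-.53)<.08)&(abs(P[:,1]+.195)<.06)&(i[v,u].max(1)<60)
    Q=P[m];print(c,len(Q),Q.mean(0),Q.min(0),Q.max(0))
    w,V=np.linalg.eigh(np.cov(Q.T));print(w**.5,V[:,2]); a=(Q-Q.mean(0))@V[:,2];print(a.min(),a.max(),Q.mean(0)+V[:,2]*(a.min()+a.max())/2)
    print(np.unique(u[m])[[0,-1]],np.unique(v[m])[[0,-1]])
    # cup+stuff near: highest z
    m=(abs(P[:,0]-.6)<.12)&(abs(P[:,1]+.23)<.1);print('maxz',P[m,2].max(), P[m][P[m,2].argmax()])
    m=(P[:,2]>.03)&(P[:,0]>.62)&(P[:,1]<-.25)&(P[:,1]>-.5)&(P[:,0]<.9)
    if m.any():Q=P[m];print('faucet',Q.min(0),Q.max(0), 'minx pt',Q[Q[:,0].argmin()])
a=np.load('scene_i.npy')[250:410,170:320];b=np.load('top_i.npy')[130:270,350:460]
cv2.imwrite('pics/crop.png',np.hstack([cv2.resize(a,(390,416))[...,::-1],cv2.resize(b,(327,416))[...,::-1]]))
E
```

```text
487.7894998129349
scene 236 [ 0.52919074 -0.1951616   0.15935812] [ 0.50760051 -0.21657575  0.12409288] [ 0.59184423 -0.16991153  0.16769019]
[0.00299447 0.01152284 0.0200626 ] [-0.82907242  0.43058353  0.3567026 ]
-0.06877432909287691 0.02607868709073583 [ 0.54688963 -0.20435362  0.1517433 ]
[253 276] [269 318]
maxz 0.16769018902276667 [ 0.51787106 -0.17579296  0.16769019]
faucet [ 0.62002046 -0.46281227  0.09775649] [ 0.8082452  -0.25011721  0.18302502] minx pt [ 0.62002046 -0.25146503  0.12735839]
top 236 [ 0.52651594 -0.19375649  0.15930745] [ 0.5049763  -0.22461919  0.12168511] [ 0.59918703 -0.16837735  0.17082399]
[0.00429016 0.01096565 0.0255041 ] [-0.81717136  0.3355131   0.46868105]
-0.08171996648288778 0.02627798792023403 [ 0.54916873 -0.20305725  0.14631515]
[376 401] [172 212]
maxz 0.17082398812593924 [ 0.51965617 -0.20077345  0.17082399]
faucet [ 0.62107871 -0.49947588  0.03005259] [ 0.82320108 -0.250493    0.18329582] minx pt [ 0.62107871 -0.25663261  0.12848932]
```

View pics/crop.png

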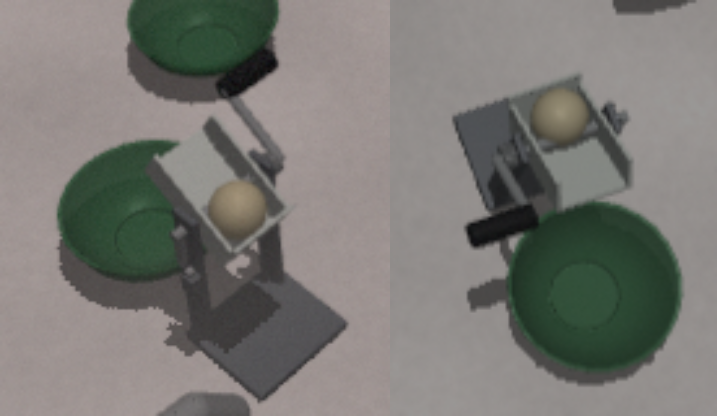

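The soap cup is the right-hand one: soap at top (408,168), scene (260,330). The other cup, at top (207,185), is empty. The dish candidates are at top (418,227), (366,306) and (478,320). The first is farthest from the base (0.58 m against 0.36 and 0.50) and stands in front of the soap cup, and the crop confirms it.

```bash
python3 - <<'E'
from h import *
for c in ['scene','top']:
    i=np.load(f'{c}_i.npy');d=np.load(f'{c}_d.npy')
    P,u,v=cloud(c,d,np.ones(d.shape,bool))
    m=(P[:,2]>.145)&(P[:,2]<.2)&(abs(P[:,0]-.521)<.03)&(abs(P[:,1]+.195)<.04)&(i[v,u].max(1)<50)
    Q=P[m];print(c,len(Q),Q.mean(0))
    (cx,cy),(w,h),an=cv2.minAreaRect(Q[:,:2].astype(np.float32));print(cx,cy,w,h,an)
    w,V=np.linalg.eigh(np.cov(Q.T));print(w**.5,V[:,2]); a=(Q-Q.mean(0))@V[:,2];print(a.min(),a.max(),Q.mean(0)+V[:,2]*(a.min()+a.max())/2)
    # cup: white points direction (edge lines) via stand base plate
    m=(P[:,2]>.004)&(P[:,2]<.025)&(abs(P[:,0]-.62)<.1)&(abs(P[:,1]+.22)<.1)
    Q=P[m]
    if len(Q)>30: print('plate',len(Q),cv2.minAreaRect(Q[:,:2].astype(np.float32)))
E
```

```text
scene 204 [ 0.52457426 -0.19383789  0.16186296]
0.5217135548591614 -0.19394385814666748 0.018652144819498062 0.04637855291366577 20.652624130249023
[0.00268578 0.00460319 0.01360785] [-0.30638066  0.95182446  0.01269207]
-0.022509782769012974 0.024052215268231925 [ 0.52433797 -0.19310382  0.16187274]
plate 1707 ((0.6168870329856873, -0.2509537935256958), (0.15782873332500458, 0.18627621233463287), 83.34423065185547)
top 193 [ 0.51836389 -0.19153218  0.16469148]
0.5179012417793274 -0.1915421187877655 0.019038159400224686 0.04579759016633034 24.740110397338867
[0.0026705  0.00467927 0.01353631] [-0.32501663  0.94570621 -0.00198888]
-0.02274680884135099 0.023125620610499675 [ 0.51830233 -0.19135306  0.1646911 ]
plate 1023 ((0.6200242638587952, -0.2209293246269226), (0.1981562376022339, 0.199892058968544), 89.8759536743164)
```

```bash
cat >> h.py <<'E'
from scipy.spatial.transform import Rotation as Ro
BX=np.array([.949,.315,0]);BX/=np.linalg.norm(BX);BY=np.array([-BX[1],BX[0],0]);BC=np.array([.521,-.1925,.157])
RT=np.stack([BX,-BY,[0,0,-1.]],1)
def delta(p,R=RT):
    s=observe();R0=np.array(s['eef_rot'])
    return np.round(R0.T@(np.array(p)-s['tcp_pos'])*1e3,1), np.round(Ro.from_matrix(R0.T@R).as_rotvec(degrees=True),2)
E
python3 - <<'E'
from h import *
print(camera_params('wrist')['T_tool_cam'])
print(delta([.52,.25,.28]))
print(BC-.004*BX+.010*BY)
E
```

```text
[[ 9.99999712e-01 -5.46747406e-04  5.26251344e-04  1.28887124e-03]
 [ 3.89569423e-04  9.64986816e-01  2.62298100e-01 -6.59471639e-02]
 [-6.51236414e-04 -2.62297819e-01  9.64986751e-01 -1.21004135e-01]
 [ 0.00000000e+00  0.00000000e+00  0.00000000e+00  1.00000000e+00]]
(array([-357.7,  445. ,  -26.7]), array([1.000e-02, 1.000e-02, 5.778e+01]))
[ 0.5140534  -0.18426928  0.157     ]
```

Request:
{"method": "step_arm", "body": {
  "deltas": [
    [0,[-36,45,-27],[0,0,10]],
    [0,[-72,90,-27],[0,0,20]],
    [0,[-110,135,-27],[0,0,29]],
    [0,[-145,180,-27],[0,0,38]],
    [0,[-180,225,-27],[0,0,48]],
    [0,[-215,270,-27],[0,0,57.8]],
    [0,[-255,315,-27],[0,0,57.8]],
    [0,[-290,360,-27],[0,0,57.8]],
    [0,[-325,405,-27],[0,0,57.8]],
    [0,[-358,445,-27],[0,0,57.8]]
  ]
}}

```text
clock: 1.65
tcp_pos: [0.5212, 0.2481, 0.2807]
eef_rot: [[0.949, 0.314, 0.001], [0.314, -0.949, 0.0], [0.001, -0.0, -1.0]]
ft_force: [1.1, 0.6, -0.6]
finger_gap: 0.0001
```

```bash
python3 - <<'E'
from h import *
s=observe();print(s['tcp_pos'],s['joints'],s['finger_gap'])
print(delta([.514,-.1843,.26]))
E
```

```text
[0.52124103 0.24808832 0.28070471] [-0.81092301  0.39295591  0.38593529  1.93455261 -0.19326922  0.84862235
 -0.00366422] 0.0001176201853118616
(array([-142.8,  408.2,   20.5]), array([-0.01, -0.06, -0.05]))
```

Request:
{"method": "step_arm", "body": {
  "deltas": [
    [0,[-18,51,0],[0,0,0]],
    [0,[-36,102,0],[0,0,0]],
    [0,[-54,153,0],[0,0,0]],
    [0,[-72,204,0],[0,0,0]],
    [0,[-90,255,0],[0,0,0]],
    [0,[-107,306,0],[0,0,0]],
    [0,[-125,357,0],[0,0,0]],
    [0,[-143,408,10],[0,0,0]],
    [0,[-143,408,20.5],[0,0,0]],
    [0,[-143,408,20.5],[0,0,0]]
  ]
}}

```text
clock: 2.9
tcp_pos: [0.5121, -0.1817, 0.259]
eef_rot: [[0.949, 0.315, -0.002], [0.315, -0.949, 0.001], [-0.001, -0.002, -1.0]]
ft_force: [-0.7, 0.9, -0.4]
finger_gap: -0.0001
```

```bash
python3 - <<'E'
from h import *
s=observe();print(s['tcp_pos'],s['joints'],s['ft_force'])
print(delta([.514,-.1843,.26]))
R=np.array(s['eef_rot']);t=s['tcp_pos']
im,d=grab_frame('wrist');cv2.imwrite('pics/w1.png',im[:,:,::-1])
for r in tip_of('soap_cup_press','wrist'):print(r)
im,d=grab_frame('scene');cv2.imwrite('pics/s1.png',cv2.resize(im[150:420,120:400],(800,600*964//1000))[:,:,::-1])
for r in tip_of('soap_cup_press','scene'):print(r)
E
```

```text
[ 0.51208016 -0.18168883  0.25900311] [-0.09351453  0.38707162  0.46367763  2.02724183 -0.24276637  0.78190686
  0.83454001] [-0.70962998  0.9292016  -0.40019321]
(array([ 1. ,  3.1, -1. ]), array([-0.11,  0.08, -0.02]))
{'point': [0.5177, -0.1902, 0.157], 'p': 0.8}
{'point': [0.5225, -0.189, 0.1571], 'p': 0.95}
```

View pics/w1.png

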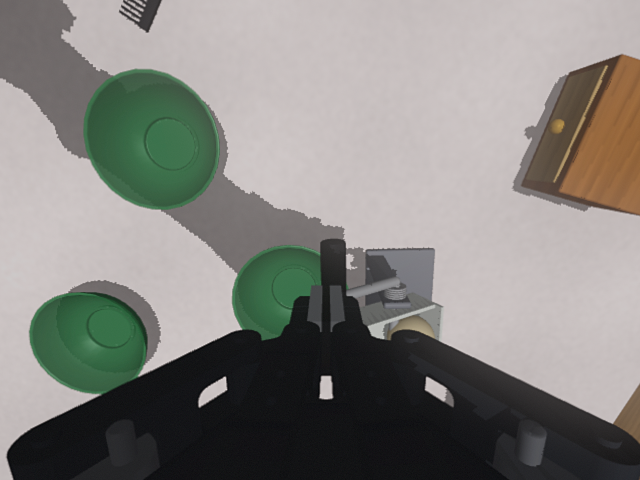

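View pics/s1.png

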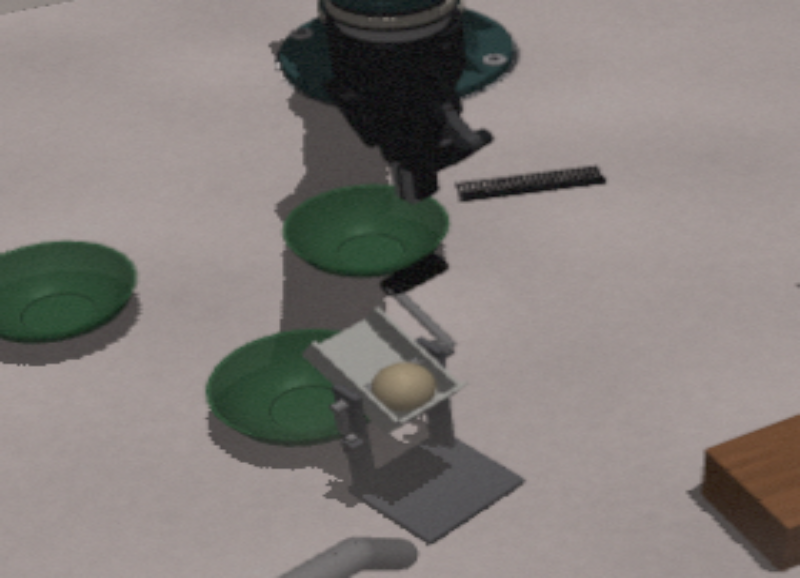

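Request:
{"method": "step_arm", "body": {
  "deltas": [
    [0,[0,0,25],[0,0,0]],
    [0,[0,0,50],[0,0,0]],
    [0,[0,0,66],[0,0,0]],
    [0,[0,0,66],[0,0,0]],
    [0,[0,0,66],[0,0,0]]
  ]
}}

```text
clock: 3.72
tcp_pos: [0.5133, -0.1825, 0.1945]
eef_rot: [[0.949, 0.315, 0.001], [0.315, -0.949, -0.0], [0.001, 0.001, -1.0]]
ft_force: [-0.2, -0.2, -0.1]
finger_gap: 0.0001
```

```bash
python3 - <<'E'
from h import *
s=observe();print(s['tcp_pos'],s['ft_force'])
print(delta([.514,-.1843,.188]))
print((np.array([*s['tcp_pos']])-BC)@np.c_[BX,BY])
im,d=grab_frame('scene');cv2.imwrite('pics/s2.png',cv2.resize(im[170:400,160:360],(640,736))[:600,:,::-1])
im,d=grab_frame('wrist');cv2.imwrite('pics/w2.png',im[:,:,::-1])
E
```

```text
[ 0.51329969 -0.18254175  0.19452453] [-0.24674807 -0.16778674 -0.0887863 ]
(array([0.1, 1.9, 6.5]), array([ 0.05, -0.07,  0.01]))
[-0.00417111  0.01187701]
```

View pics/s2.png

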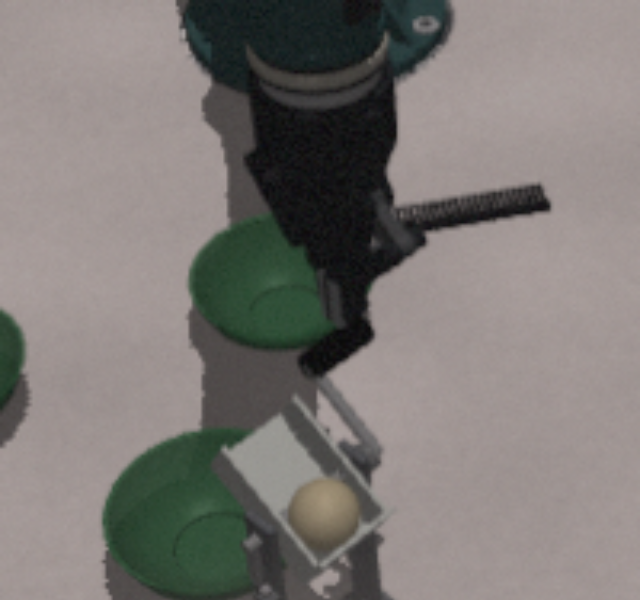

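View pics/w2.png

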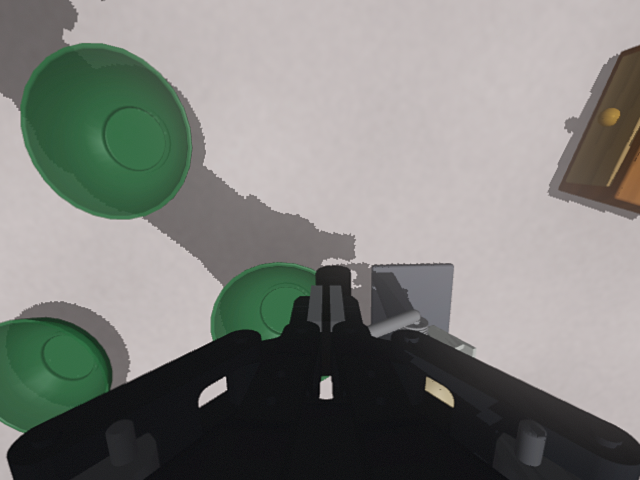

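Request:
{"method": "step_arm", "body": {
  "deltas": [
    [0,[0,2,7],[0,0,0]],
    [0,[0,2,20],[0,0,0]],
    [0,[0,2,36],[0,0,0]],
    [0,[0,2,52],[0,0,0]],
    [0,[0,2,66],[0,0,0]],
    [0,[0,2,66],[0,0,0]],
    [0,[0,2,66],[0,0,0]],
    [0,[0,2,66],[0,0,0]]
  ]
}}

```text
clock: 4.82
tcp_pos: [0.514, -0.1849, 0.1286]
eef_rot: [[0.949, 0.314, 0.002], [0.314, -0.949, -0.0], [0.002, 0.001, -1.0]]
ft_force: [-1.0, 0.1, 6.0]
finger_gap: -0.0
```

```bash
python3 - <<'E'
from h import *
s=observe();print(s['tcp_pos'],s['ft_force'])
im,d=grab_frame('scene');cv2.imwrite('pics/s3.png',cv2.resize(im[190:400,160:360],(640,600))[:600,:,::-1])
for r in tip_of('soap_center','scene'):print(r)
E
```

```text
[ 0.51402111 -0.18492397  0.12855506] [-1.03197966  0.05256236  5.98552719]
{'point': [0.4946, -0.2801, 0.0238], 'p': 0.81}
```

View pics/s3.png

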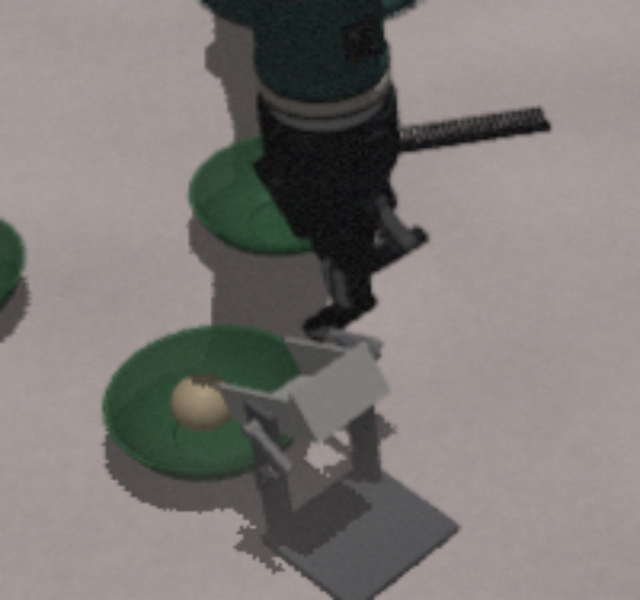

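The soap is in the dish (crop (200,402)). I'll lift now, with the cup following the fingers back up.

Request:
{"method": "step_arm", "body": {
  "deltas": [
    [0,[0,0,-12],[0,0,0]],
    [0,[0,0,-26],[0,0,0]],
    [0,[0,0,-40],[0,0,0]],
    [0,[0,0,-54],[0,0,0]],
    [0,[0,0,-70],[0,0,0]],
    [0,[0,0,-95],[0,0,0]],
    [0,[0,0,-130],[0,0,0]],
    [0,[0,0,-130],[0,0,0]],
    [0,[0,0,-130],[0,0,0]],
    [0,[0,0,-130],[0,0,0]]
  ]
}}

```text
clock: 6.18
tcp_pos: [0.5124, -0.1839, 0.2568]
eef_rot: [[0.949, 0.315, -0.002], [0.315, -0.949, 0.001], [-0.002, -0.001, -1.0]]
ft_force: [-0.8, 0.3, 0.8]
finger_gap: 0.0004
```

```bash
python3 - <<'E'
from h import *
s=observe();print(s['clock'],s['tcp_pos'],s['ft_force'])
im,d=grab_frame('scene');cv2.imwrite('pics/s4.png',cv2.resize(im[190:400,160:360],(640,600))[:600,:,::-1])
for t in ['soap_center','dish','soap_cup_press']:
    for r in tip_of(t,'scene'):print(t,r)
E
```

```text
6.175 [ 0.51244229 -0.18386262  0.25679243] [-0.79944005  0.32055783  0.81602299]
soap_center {'point': [0.5093, -0.2749, 0.0249], 'p': 0.49}
dish {'point': [0.5037, -0.2767, -0.0013], 'p': 0.97}
dish {'point': [0.3289, -0.162, 0.0025], 'p': 0.6}
dish {'point': [0.3022, -0.3951, -0.0001], 'p': 0.58}
soap_cup_press {'point': [0.5122, -0.1939, 0.1412], 'p': 0.7}
```

View pics/s4.png

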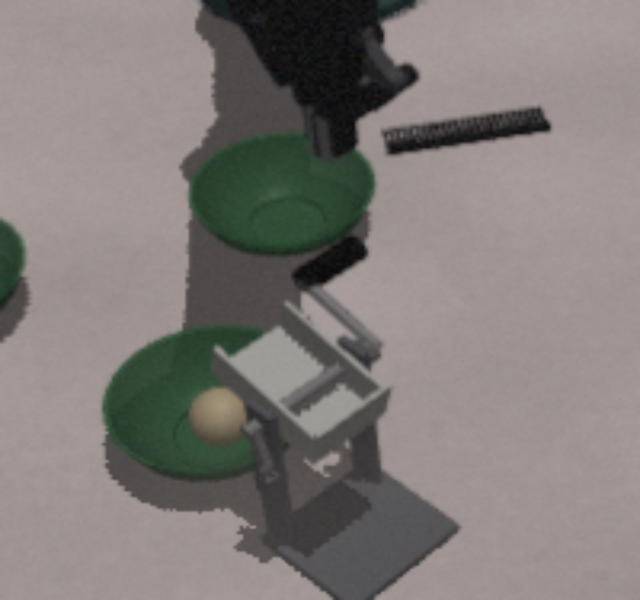

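The bar reads 0.141 m, about 16 mm below rest, so the cup isn't fully back yet. I'll wait and look again.

Request:
{"method": "step_arm", "body": {
  "deltas": [
    [0,[0,0,0],[0,0,0]],
    [0,[0,0,0],[0,0,0]],
    [0,[0,0,0],[0,0,0]],
    [0,[0,0,0],[0,0,0]],
    [0,[0,0,0],[0,0,0]],
    [0,[0,0,0],[0,0,0]],
    [0,[0,0,0],[0,0,0]],
    [0,[0,0,0],[0,0,0]],
    [0,[0,0,0],[0,0,0]],
    [0,[0,0,0],[0,0,0]]
  ]
}}

```text
clock: 7.62
tcp_pos: [0.5132, -0.1844, 0.2578]
eef_rot: [[0.949, 0.315, -0.0], [0.315, -0.949, 0.0], [-0.0, -0.0, -1.0]]
ft_force: [-0.1, -0.6, 0.8]
finger_gap: 0.0007
```

```bash
cat > chk.py <<'E'
from h import *
import sys
n=sys.argv[1]
s=observe();print(s['clock'],s['tcp_pos'],s['ft_force'])
im,d=grab_frame('scene');cv2.imwrite(f'pics/s{n}.png',cv2.resize(im[190:400,160:360],(640,600))[:600,:,::-1])
for t in ['soap_center','dish','soap_cup_press']:
    for r in tip_of(t,'scene'):print(t,r)
P,u,v=cloud('scene',d,np.ones(d.shape,bool))
m=(P[:,2]>.12)&(P[:,2]<.2)&(abs(P[:,0]-.518)<.035)&(abs(P[:,1]+.195)<.04)&(im[v,u].max(1)<50)
print(P[m].mean(0),P[m].max(0))
E
python3 chk.py 5
```

```text
7.625 [ 0.51324638 -0.18438673  0.25778264] [-0.08938305 -0.61539837  0.77536424]
soap_center {'point': [0.5113, -0.2751, 0.0248], 'p': 0.85}
dish {'point': [0.3026, -0.3973, -0.0008], 'p': 0.97}
dish {'point': [0.5056, -0.2762, -0.0017], 'p': 0.84}
dish {'point': [0.3338, -0.163, 0.002], 'p': 0.71}
soap_cup_press {'point': [0.5146, -0.195, 0.1412], 'p': 0.87}
[ 0.51832786 -0.19636799  0.14740164] [ 0.52909569 -0.17259095  0.15333549]
```

View pics/s5.png

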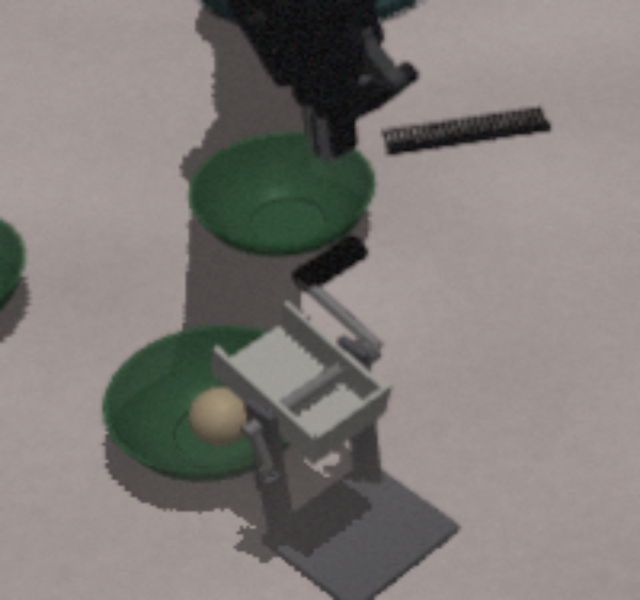

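The cup is caught at about 0.27 rad: the bar is about 15 mm low. The slow lift let it settle in the latch. I'll press past the latch again and release at full speed so it snaps through.

Request:
{"method": "step_arm", "body": {
  "deltas": [
    [0,[0,0,30],[0,0,0]],
    [0,[0,0,60],[0,0,0]],
    [0,[0,0,80],[0,0,0]],
    [0,[0,0,97],[0,0,0]],
    [0,[0,0,114],[0,0,0]],
    [0,[0,0,124],[0,0,0]],
    [0,[0,0,124],[0,0,0]],
    [0,[0,0,62],[0,0,0]],
    [0,[0,0,0],[0,0,0]],
    [0,[0,0,0],[0,0,0]]
  ]
}}

```text
clock: 9.07
tcp_pos: [0.517, -0.186, 0.263]
eef_rot: [[0.949, 0.315, 0.012], [0.315, -0.949, -0.003], [0.01, 0.006, -1.0]]
ft_force: [-0.4, -0.3, -0.9]
finger_gap: 0.0004
```

Request:
{"method": "step_arm", "body": {
  "deltas": [
    [0,[0,0,0],[0,0,0]],
    [0,[0,0,0],[0,0,0]],
    [0,[0,0,0],[0,0,0]],
    [0,[0,0,0],[0,0,0]]
  ]
}}

```text
clock: 9.57
tcp_pos: [0.5129, -0.1843, 0.257]
eef_rot: [[0.949, 0.315, -0.002], [0.315, -0.949, 0.0], [-0.002, -0.001, -1.0]]
ft_force: [-0.2, 1.0, -0.8]
finger_gap: 0.0
```

```bash
python3 chk.py 6
```

```text
9.575 [ 0.51288692 -0.1843062   0.25696883] [-0.20463213  0.99453509 -0.83750114]
soap_center {'point': [0.5155, -0.2756, 0.025], 'p': 0.67}
dish {'point': [0.332, -0.1617, 0.0011], 'p': 0.95}
dish {'point': [0.3034, -0.3987, 0.0], 'p': 0.73}
dish {'point': [0.505, -0.277, -0.0009], 'p': 0.67}
soap_cup_press {'point': [0.5216, -0.1885, 0.1582], 'p': 0.66}
[ 0.52474187 -0.19423477  0.16180764] [ 0.53751458 -0.16963441  0.1674794 ]
```

View pics/s6.png

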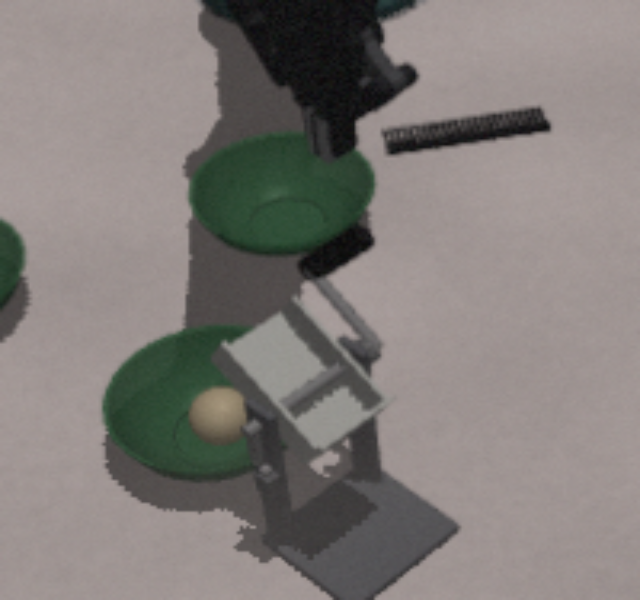

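The bar is back at its starting height (0.1618 m, first measured 0.1619 m), the soap lies in the dish, and the robot is clear. Handing in.

```bash
python3 -c "
from rig import *
print(finish_job())"
```

```text
the job is handed in; nothing more can be done
None
```

The soap is in the green dish, its cup is back at rest, and I handed the job in at about 9.8 s on the robot's clock. It reported no verdict.

- **Pressing:** I pressed the soap cup's bar straight down with the shut fingers by about 60 mm (about 1.04 rad, worked out from the bar's geometry). The soap rolled into the dish, the one of the three look-alikes farthest from the base.
- **A failed check, mended:** after the first, slow release the cup stuck at about 0.27 rad, with its bar about 15 mm low. I pressed it past the latch again, to about 0.9 rad, and let go at full speed, and it swung back fully.
- **Last checks:**
  - The bar's mean height is 0.1618 m, against 0.1619 m before the job.
  - The soap's centre is about 10 mm from the dish's axis and 25 mm above the sill.
  - The dish has not moved and stands upright.
  - The fingertips are about 70 mm above the bar, and the wrist force is about 1 N, which is the sensor's noise.
- **Empty cup:** I did not touch it, and I took no close look at it afterwards. The arm only passed near it, with the fingertips at about 0.26 m height.

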